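Swing a sample tube upright and load it into the autosampler well

TASK

Stand the blue-capped sample tube in the well of the autosampler's loading station. Keep the gripper pointing straight down: take the leaning tube by its dark grip ring, lift it out, and push its low end against the upright edge beside the well until the tube has swung upright in the fingers, and only then lower it to the bottom of the well, let go and move clear. Leave the red- and yellow-capped tubes lying in the rest.

Things in the scene. Friction and masses are not known exactly. Their poses are not given: they have to be found in the camera images.
- blue_mid (a point): Centre of the tube to load: milky body 24 mm in diameter, blue cap (28 mm across, top 18 mm), 130 mm long, lowest 6 mm tapering to a flat 16 mm tip; 45 g. The point is on the axis, 65 mm from either end; z runs from tip to cap. Its dark grip ring (32 mm across, 10 mm long) is centred 30 mm from here towards the cap. Held there at 10 to 20 N it keeps its lean, yet a few newtons at the tip turn it.
- red_mid (a point): Centre of a like tube with a red cap: leave it. All three tubes lean at 45 degrees in lanes 85 mm apart of a fixed grey rest, in any order, caps high and away from the robot, centres 72 mm above the bench. The lowest 35 mm lies between cheeks; above that a tube leans on a rib 12 mm wide, so fingers from straight above can straddle both. Lifted straight up a tube comes free.
- yellow_mid (a point): Centre of a like tube with a yellow cap, in another lane of the same rest: leave it there.
- loader: Fixed loading station on a 4 mm base plate; origin on the bench on its well's axis, z up. The well is a white round cup, bore 30 mm in diameter, floor 8 mm above the bench; above 32 mm it flares like a funnel to 60 mm (68 mm outside) at its rim, 50 mm above the bench. On its -x side (nearer the robot) stands the upright edge.
- edge (a point): The upright edge: a fixed slippery polished steel plate, orange top band, 90 mm wide along y. The point is the middle of its top rim on the face towards the well (+x), 35 mm from the well's axis, 120 mm above the bench; axes as the loader's. A leaning tip pushed along -x against this face swings the tube; upright = flat on the face, axis 12 mm off.
Mind the look-alikes: they are no part of the job. Leave any green look-alike of the part that bears blue_mid alone. Of the things like the loader, leave any that is purple; of the rest the smaller one is meant.

How it is judged:
On the way, in this order (a step that is already met when the one before it is completed fails the run):
1. the leaning tube, held above the well by a gripper pointing down, is pushed against the upright edge of the loading station (contact force between blue_tube and loader above 0.3 N and contact force between the fingers and blue_tube above 0.5 N and angle between blue_mid's own z axis and vertical above 0.4 rad and z of blue_mid in the frame of loader above 0.11 m and (angle between the grasp point's own z axis and vertical below 0.35 rad or angle between the grasp point's own z axis and vertical above 2.79 rad)), for 0.04 s.
2. the tube has swung upright (within 15 degrees) in the fingers of the gripper, which still points down, before it is lowered into the well (angle between blue_mid's own z axis and vertical below 0.26 rad and contact force between the fingers and blue_tube above 0.5 N and z of blue_mid in the frame of loader above 0.105 m and (angle between the grasp point's own z axis and vertical below 0.35 rad or angle between the grasp point's own z axis and vertical above 2.79 rad)), for 0.1 s.
At the end, for the whole second after the job is handed in: The blue-capped tube stands released and at rest in the well: its centre within 20 mm of the well's axis and within 10 mm of its seated height (73 mm above the bench), cap up, within 15 degrees of upright; the red- and yellow-capped tubes are within 30 mm of where they lay in the rest (horizontal distance between blue_mid and loader below 0.02 m and z of blue_mid in the frame of loader between 0.063 and 0.083 m and angle between blue_mid's own z axis and vertical below 0.26 rad and linear speed of blue_tube below 0.02 m/s and contact force between the fingers and blue_tube below 0.05 N and distance of each of red_mid, yellow_mid from where it was at the start of the episode below 0.03 m); the robot touches nothing.
It fails at once if the red- or yellow-capped tube is moved by more than 30 mm (distance of any of red_mid, yellow_mid from where it was at the start of the episode above 0.03 m).
It also fails if it takes over 51 s, if anything falls off the work surface, if the arm or the gripper's body presses on something with over 40 N, if the wrist force passes 120 N, or if a joint passes its speed limit or range.

ROBOT

A 6-joint arm with a two-finger parallel gripper is mounted at the origin on the work surface. World frame = base frame: x ahead of the robot, y to its left, z up, the work surface at z = 0. Lengths are in m, angles in rad, forces in N, time in s.
With the tool pointing down it reaches from about 0.375 to 0.975 m from the base axis. Payload 3.8 kg.
Tool frame: the origin (TCP) lies midway between the tips of the shut fingers; the grasp point (between the pads) lies 19 mm behind it; z points along the fingers, y is the direction in which the jaws open and shut (so a half turn about z gives the same grasp; the last joint's range is limited). The gripper opens to 85 mm and grips with 20 to 120 N. Pads are 22 mm wide; open, the fingers measure 114 mm over their backs; the gripper's body (76 mm by 85 mm) begins 54 mm behind the grasp point. The pads swing forward as they close: fully open they stand 13 mm farther back than shut.
Start: joints at [-1.386, 0.264, 1.604, -0, 1.274, -0.037], TCP at [0.148, -0.658, 0.231] pointing down, gripper open.
Joint ranges: [-2.63, 2.63], [-0.94, 2.18], [0.31, 2.57], [-1.31, 4.45], [0, 2.66], [-2.55, 2.55]. Speed limits (rad/s): [2.57, 2.57, 3.14, 3.14, 3.14, 3.14].

INTERFACE

Orientations are given as a rotation vector (axis times angle).
In Python, from workcell import bot gives the robot as it stands.
- The arm moves only by the tool drive_tool, never from a script. Its argument "deltas" is a list of rows, each an object with "hand": the opening, from 0 (shut) to 1 (fully open); "offset": the shift along the world's x, y, z in cm, a list of three; "angular": the turn, a rotation vector about the world's x, y, z in degrees, a list of three. A call has 1 to 8 rows; each row is the pose to reach, as a shift and turn from the pose commanded when the call began; what a row does not reach only later rows make up. A row lasts 1/8 s, in which the tool goes at most 62.5 mm and 10.7 degrees, less where a joint would pass 70% of its speed; a pose out of reach is approached as far as the arm can. A call with a gripper value outside its range is refused whole. The fingers move at their own pace and stop on an object; "force" is the grip in N (left out, the last holds). Time passes only in rows, so rows that repeat a pose let the fingers close. It gives the time, the measured TCP pose, the force and the opening at its end, in the units of the state.
- bot.read_state(): the state, without advancing time (a new reading comes with each control period).
- bot.read_camera(name): name is "scene" or "top" or "wrist"; returns a dict with "frame" (384x512x3 uint8, blue, green, red), "mtx" (3x3 intrinsics, pixels), "k1" (the pictures are not rectified: a ray, as slopes to the right and down, at radius r is drawn at 1 + k1 r^2 times it, then the intrinsics apply), "R" (3x3) and "t" (3): a world point X has camera coordinates R X + t. Camera axes: x right, y down, z forward; pixel columns grow to the right and rows downward; lengths in m; the calibration is good to about 2 mm. A picture is of the moment at which its call begins. There is no depth.
- bot.finish_job(): hands the job in, once; it reports no verdict.
The state is a dict: "time": time; "q": joint angles; "joint_vel": joint speeds; "joint_torque": joint torques, N m; "tool_pos": TCP position; "tcp_rot": TCP orientation; "wrist_force": force on the tool from outside, world axes, zero at the start; "torque": the same for the moment, N m; "width": opening from 0.0 (shut) to 1.0 (fully open).
Only numpy, scipy, OpenCV 4.12 (cv2) and the standard library are available. Lean on these libraries where they do the work, as an engineer would, in place of code of your own. Each camera call takes 0.05 s, during which the arm holds its last target. There are 200 camera calls.

## Working session

There is one attempt and no reset: what is moved stays moved. The work goes in short steps, Python scripts to look and compute and a tool call to move; the robot and the scene stay as the last step left them, time stands still between calls to the robot, and variables do not carry over. Pictures are saved under pics/ and viewed, about 8 in all and at most 12, crops included, and the job is handed in when it is done.

Besides the shell and the picture viewer there is one more tool, called after ">>>" by a JSON object that holds its "method" and its "body", one argument or row to a line. drive_tool: Moves the arm, as the interface text tells. Its arguments: {"type":"object","properties":{"deltas":{"type":"array"},"force":{"type":"number"}},"required":["deltas"]}

```bash
mkdir -p pics
python3 - <<'E'
from workcell import bot
import cv2,numpy as np
a={n:bot.read_camera(n) for n in("scene","top","wrist")}
for n in a:
    cv2.imwrite(f"pics/{n}0.png",a[n]["frame"]); np.savez(f"{n}0.npz",**a[n])
    print(n,a[n]["mtx"].round(1).tolist(),a[n]["k1"],(-a[n]["R"].T@a[n]["t"]).round(3),a[n]["R"].round(3).tolist())
cv2.imwrite("pics/both.png",np.hstack([cv2.resize(a[n]["frame"],(400,300)) for n in("scene","wrist")]))
print(bot.read_state())
E
```

```text
scene [[459.2, 0.0, 256.3], [0.0, 459.2, 185.9], [0.0, 0.0, 1.0]] -0.1650193297241294 [1.195 0.734 1.162] [[-0.701, 0.713, 0.021], [0.487, 0.5, -0.716], [-0.521, -0.491, -0.698]]
top [[379.7, 0.0, 257.8], [0.0, 379.7, 189.0], [0.0, 0.0, 1.0]] -0.022204696841972967 [ 0.297 -0.005  1.147] [[0.03, -0.999, 0.014], [-0.995, -0.031, -0.097], [0.098, -0.011, -0.995]]
wrist [[312.9, 0.0, 253.4], [0.0, 312.9, 191.3], [0.0, 0.0, 1.0]] -0.05260761831166027 [ 0.227 -0.64   0.372] [[0.22, -0.975, -0.002], [-0.926, -0.21, 0.314], [-0.307, -0.067, -0.949]]
{'time': 0.15, 'q': array([-1.38588313e+00,  2.64618631e-01,  1.60505767e+00,  1.20596138e-05,
        1.27370840e+00, -3.69042880e-02]), 'joint_vel': array([-2.37366498e-03, -1.38275956e-03, -3.43551387e-03, -3.88333097e-05,
        8.69753079e-04, -1.59914541e-03]), 'joint_torque': array([-5.12212209e-04, -5.15906274e+01, -3.67959845e+01, -2.22896551e-04,
        8.01462564e-03, -7.13558151e-06]), 'tool_pos': array([ 0.14839682, -0.65790373,  0.23022349]), 'tcp_rot': array([-3.12051408e+00, -3.47512783e-01,  1.89961632e-04]), 'wrist_force': array([-0.51705674,  0.68732842,  0.04606739]), 'torque': array([-0.00718101,  0.00753628,  0.02578856]), 'width': 0.9970322441547567}
```

View pics/top0.png

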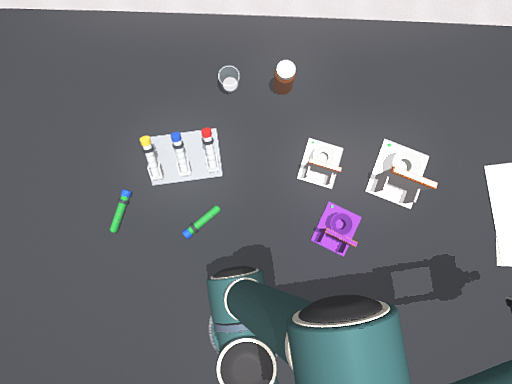

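View pics/scene0.png

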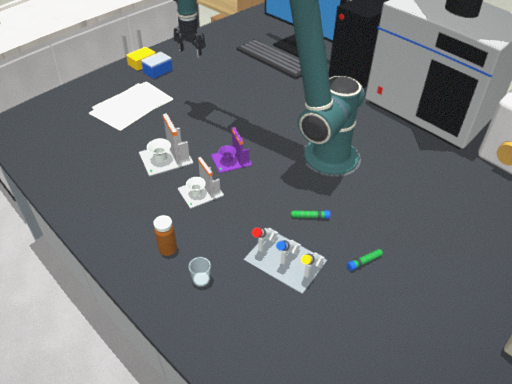

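The top view shows the rest, with the blue tube's cap at (177,137) and tip at about (184,175). The small white loader is at (322,160), with its orange edge running from (308,164) to (341,170). In the scene view the blue cap is at (283,246) and the small loader at (200,185).

```bash
cat > h.py <<'E'
import numpy as np,cv2
def ray(c,p):
    d=np.array([c["k1"],0,0,0.]);u=cv2.undistortPoints(np.array([[p]],float),c["mtx"],d)[0,0]
    R=c["R"];return -R.T@c["t"],R.T@np.array([u[0],u[1],1])
def plane(c,p,z):
    o,v=ray(c,p);return o+v*(z-o[2])/v[2]
def tri(cs,ps):
    A=np.zeros((3,3));b=np.zeros(3)
    L=[ray(c,p) for c,p in zip(cs,ps)]
    for o,v in L:
        v=v/np.linalg.norm(v);P=np.eye(3)-np.outer(v,v);A+=P;b+=P@o
    X=np.linalg.solve(A,b)
    return X,max(np.linalg.norm(np.cross(X-o,v/np.linalg.norm(v))) for o,v in L)
def proj(c,X):
    x=c["R"]@np.array(X)+c["t"];s=x[:2]/x[2];s=s*(1+c["k1"]*(s@s));return c["mtx"][:2,:2]@s+c["mtx"][:2,2]
def blobs(c,col,lo=5):
    h=cv2.cvtColor(c["frame"],cv2.COLOR_BGR2HSV)
    r={"blue":((100,120,60),(125,255,255)),"orange":((5,90,90),(16,255,255)),"white":((0,0,150),(179,50,255)),"red":((172,150,80),(179,255,255)),"yellow":((22,150,80),(32,255,255)),"green":((50,80,40),(80,255,255))}[col]
    m=cv2.inRange(h,*r);n,l,s,ce=cv2.connectedComponentsWithStats(m)
    return m,[(ce[i].round(1).tolist(),int(s[i,4]),cv2.minAreaRect(np.argwhere(l==i)[:,::-1].astype(np.float32))) for i in range(1,n) if s[i,4]>=lo]
E
python3 - <<'E'
from h import *
for n in("top","scene"):
    c=dict(np.load(n+"0.npz"))
    for k in("blue","orange","red","yellow"):
        for b in blobs(c,k,8)[1]:
            if b[1]<400: print(n,k,b[0],b[1],[np.round(v,1).tolist() for v in cv2.boxPoints(b[2])])
c=dict(np.load("top0.npz"));f=c["frame"]
s=dict(np.load("scene0.npz"));g=s["frame"]
z=lambda f,x,y,w:cv2.resize(f[y:y+w*3//4,x:x+w],(400,300),interpolation=cv2.INTER_CUBIC)
cv2.imwrite("pics/zoom.png",np.vstack([np.hstack([z(f,138,122,80),z(f,290,133,64)]),np.hstack([z(g,240,225,88),z(g,170,153,64)])]))
E
```

```text
top blue [175.4, 136.4] 84 [[171.0, 132.0], [180.0, 132.0], [180.0, 141.0], [171.0, 141.0]]
top blue [125.7, 192.8] 62 [[120.19999694824219, 194.39999389648438], [122.19999694824219, 188.39999389648438], [131.1999969482422, 191.39999389648438], [129.1999969482422, 197.39999389648438]]
top blue [186.4, 233.5] 59 [[181.0, 232.0], [185.0, 228.0], [191.5, 234.5], [187.5, 238.5]]
top orange [282.5, 84.4] 274 [[269.6000061035156, 90.5], [275.0, 70.0], [294.5, 75.0999984741211], [289.1000061035156, 95.69999694824219]]
top orange [324.1, 166.9] 38 [[307.6000061035156, 162.39999389648438], [308.0, 161.0], [340.0, 171.0], [339.6000061035156, 172.39999389648438]]
top orange [411.1, 178.7] 103 [[390.0, 171.60000610351562], [392.1000061035156, 166.1999969482422], [437.3999938964844, 184.60000610351562], [435.20001220703125, 190.0]]
top yellow [147.9, 141.7] 13 [[145.0, 144.0], [148.3000030517578, 138.60000610351562], [150.8000030517578, 140.10000610351562], [147.5, 145.5]]
scene blue [433.8, 50.9] 233 [[376.29998779296875, 27.700000762939453], [377.20001220703125, 25.399999618530273], [491.600006
[... 948 characters left out ...]
5, 114.0999984741211], [177.1999969482422, 134.3000030517578], [172.89999389648438, 136.6999969482422]]
scene orange [240.2, 142.3] 9 [[237.60000610351562, 142.60000610351562], [238.0, 141.0], [242.1999969482422, 142.10000610351562], [241.8000030517578, 143.6999969482422]]
scene orange [204.9, 168.4] 40 [[195.10000610351562, 162.10000610351562], [198.0, 159.0], [213.0, 172.89999389648438], [210.10000610351562, 176.0]]
scene yellow [138.2, 57.2] 332 [[122.4000015258789, 59.29999923706055], [140.10000610351562, 38.900001525878906], [155.0, 51.900001525878906], [137.3000030517578, 72.19999694824219]]
scene yellow [306.1, 259.0] 71 [[302.0, 255.0], [310.0, 255.0], [310.0, 263.0], [302.0, 263.0]]
```

View pics/zoom.png

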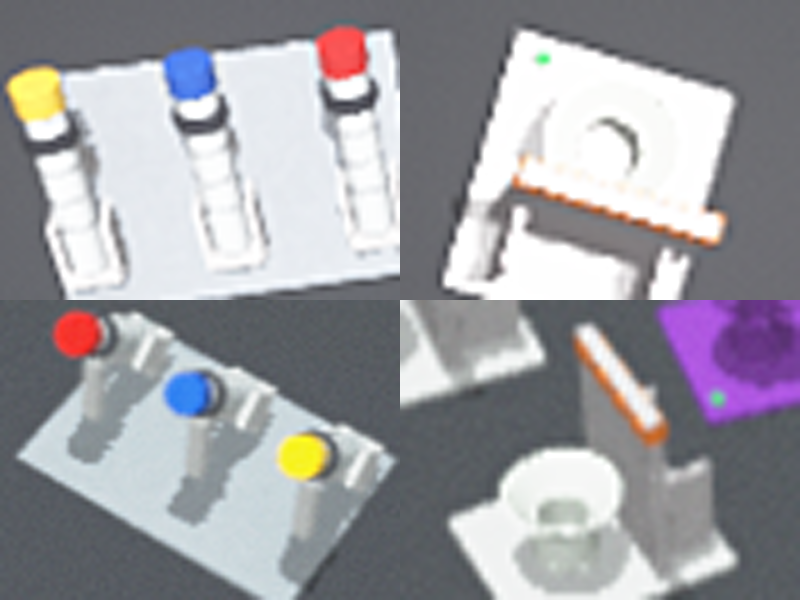

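The zoom shows the blue tube in the middle lane, with its cap at top px (176,136.6), ring at (178,144.6) and tip at (184.6,171). The loader's edge top rim runs from (308.7,158.3) to (341.5,167).

Run:
```python
from h import *
t=dict(np.load("top0.npz"));s=dict(np.load("scene0.npz"))
print("cap",tri([t,s],[(175.6,136.3),(281.5,245.5)]))
for z in (.093,): print("ring",plane(t,(178,144.6),z))
print("tip",plane(t,(184.6,171),.02))
print("cap plane",plane(t,(175.6,136.3),.115),plane(s,(280.9,245.5),.118))
a=plane(t,(308.7,158.3),.12);b=plane(t,(341.5,167),.12);print("edge",a,b,np.linalg.norm(a-b),"ang",np.degrees(np.arctan2(*(a-b)[1::-1]))-0)
d=a-b;d/=np.linalg.norm(d);print("y ax",d,"well from edge",(a+b)/2+.035*np.array([d[1],-d[0],0]))
print("rim scene",plane(s,(195.6,183.4),.05), "rim top",plane(t,(290+ (612-400)/6.25,133+140/6.25),.05))
w=dict(np.load("wrist0.npz"));print("wrist cam rel", w["R"].T[:, 2])
```

```text
cap (array([0.53725851, 0.21808839, 0.111326  ]), np.float64(0.0020268180331961443))
ring [0.51920369 0.2124268  0.093     ]
tip [0.45498112 0.20363715 0.02      ]
cap plane [0.53767663 0.215727   0.115     ] [0.5413747  0.22168694 0.118     ]
edge [ 0.48702376 -0.15306188  0.12      ] [ 0.46581373 -0.24375046  0.12      ] 0.09313583149236458 ang 76.8364065985013
y ax [0.2277322 0.9737238 0.       ] well from edge [ 0.51049908 -0.20637679  0.12      ]
rim scene [ 0.50848561 -0.20484001  0.05      ] rim top [ 0.510076   -0.20786513  0.05      ]
wrist cam rel [-0.30652708 -0.0672194  -0.94948549]
```

>>> {"method": "drive_tool", "body": {
  "deltas": [
    {"hand": 1,"offset": [5,6,2],"angular": [0,0,-4]},
    {"hand": 1,"offset": [9,11,3],"angular": [0,0,-8]},
    {"hand": 1,"offset": [13,16,4],"angular": [0,0,-12]},
    {"hand": 1,"offset": [17,21,5],"angular": [0,0,-16]},
    {"hand": 1,"offset": [21,26,6],"angular": [0,0,-20]},
    {"hand": 1,"offset": [25,31,6],"angular": [0,0,-24]},
    {"hand": 1,"offset": [29,36,6],"angular": [0,0,-26]},
    {"hand": 1,"offset": [32,40,6],"angular": [0,0,-26]}
  ],
  "force": 20
}}

```text
time: 1.15
tool_pos: [0.4587, -0.2706, 0.2912]
tcp_rot: [3.12, -0.364, 0.001]
wrist_force: [0.6, -0.5, 0.3]
width: 1.001
```

>>> {"method": "drive_tool", "body": {
  "deltas": [
    {"hand": 1,"offset": [3,1,0],"angular": [0,0,0]},
    {"hand": 1,"offset": [5,1,0],"angular": [0,0,0]},
    {"hand": 1,"offset": [5,1,0],"angular": [0,0,0]},
    {"hand": 1,"offset": [5,1,0],"angular": [0,0,0]}
  ]
}}

```text
time: 1.65
tool_pos: [0.5069, -0.2633, 0.2908]
tcp_rot: [-3.12, 0.365, 0.002]
wrist_force: [-0.4, -0.4, 0.4]
width: 1.0
```

```bash
cat > snap.py <<'E'
import sys,numpy as np,cv2
from workcell import bot
n=sys.argv[1];s=bot.read_state();w=bot.read_camera("wrist");np.savez(n+".npz",**w);cv2.imwrite(f"pics/{n}.png",w["frame"])
print(s["time"],s["tool_pos"],s["tcp_rot"],s["width"],s["wrist_force"])
E
python3 snap.py w1
```

```text
1.65 [ 0.50688697 -0.26327794  0.29075892] [-3.12018930e+00  3.65494926e-01  2.20863309e-03] 1.0002288441737623 [-0.38559089 -0.35699688  0.40550446]
```

>>> {"method": "drive_tool", "body": {
  "deltas": [
    {"hand": 1,"offset": [0,5,0],"angular": [0,0,0]},
    {"hand": 1,"offset": [0,10,0],"angular": [0,0,0]},
    {"hand": 1,"offset": [0,10,0],"angular": [0,0,0]},
    {"hand": 1,"offset": [0,10,0],"angular": [0,0,0]}
  ]
}}

```text
time: 2.2
tool_pos: [0.5073, -0.1633, 0.2915]
tcp_rot: [3.12, -0.364, 0.001]
wrist_force: [-0.7, 0.2, 0.0]
width: 0.998
```

```bash
python3 snap.py w2; python3 -c "
import cv2,numpy as np
cv2.imwrite('pics/w12.png',np.vstack([cv2.imread(f'pics/w{i}.png')[0:384] for i in (1,2)])[:, :] if 0 else np.hstack([cv2.resize(cv2.imread(f'pics/w{i}.png'),None,fx=.78,fy=.78) for i in (1,2)]))"
```

```text
2.2 [ 0.50734434 -0.16329923  0.29146893] [ 3.11950415e+00 -3.64298324e-01  7.49444555e-04] 0.9977553823561547 [-0.73432762  0.16718261  0.01335925]
```

View pics/w12.png

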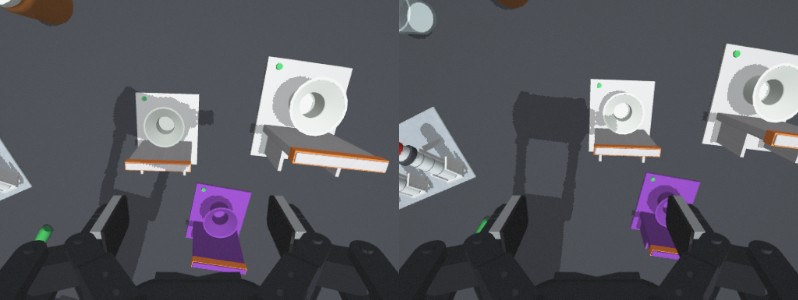

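The wrist pictures show the small loader at about (166,130) in w1 and (622,115) in w2, with its orange rim below the cup. I need the crops at a larger scale.

```bash
python3 -c "
import cv2,numpy as np
a=cv2.imread('pics/w1.png')[110:230,150:270];b=cv2.imread('pics/w2.png')[90:210,230:350]
cv2.imwrite('pics/w12z.png',np.hstack([cv2.resize(i,(400,400),interpolation=cv2.INTER_CUBIC) for i in (a,b)]))
from h import *
for n in('w1','w2'):
    c=dict(np.load(n+'.npz'))
    for b in blobs(c,'orange',8)[1]: print(n,b[0],b[1],[np.round(v,1).tolist() for v in cv2.boxPoints(b[2])])
"
```

```text
w1 [27.6, 8.0] 362 [[4.0, 9.0], [42.900001525878906, -5.599999904632568], [48.0, 7.900000095367432], [9.100000381469727, 22.5]]
w1 [424.1, 199.0] 940 [[368.20001220703125, 208.5], [370.5, 187.5], [498.70001220703125, 201.39999389648438], [496.3999938964844, 222.39999389648438]]
w1 [202.8, 207.5] 445 [[159.60000610351562, 217.0], [160.1999969482422, 202.8000030517578], [244.5, 206.0], [244.0, 220.1999969482422]]
w1 [462.9, 217.8] 77 [[436.8999938964844, 216.0], [437.0, 214.5], [493.1000061035156, 220.10000610351562], [492.8999938964844, 221.60000610351562]]
w1 [206.0, 219.0] 15 [[213.0, 219.0], [213.0, 219.0], [199.0, 219.0], [199.0, 219.0]]
w1 [280.1, 336.6] 523 [[244.5, 341.0], [245.39999389648438, 327.8999938964844], [316.8999938964844, 332.8999938964844], [316.0, 346.0]]
w2 [483.8, 175.9] 414 [[466.1000061035156, 185.3000030517578], [468.5, 165.6999969482422], [513.2999877929688, 171.3000030517578], [510.8999938964844, 190.89999389648438]]
w2 [290.4, 188.2] 387 [[249.0, 185.0], [335.0, 185.0], [335.0, 198.0], [249.0, 198.0]]
w2 [280.5, 199.0] 26 [[293.0, 199.0], [293.0, 199.0], [268.0, 199.0], [268.0, 199.0]]
w2 [306.0, 200.0] 13 [[312.0, 200.0], [312.0, 200.0], [300.0, 200.0], [300.0, 200.0]]
w2 [321.0, 200.0] 11 [[326.0, 200.0], [326.0, 200.0], [316.0, 200.0], [316.0, 200.0]]
w2 [337.3, 319.6] 263 [[319.5, 314.1000061035156], [356.29998779296875, 312.0], [357.1000061035156, 325.0], [320.20001220703125, 327.1000061035156]]
```

View pics/w12z.png

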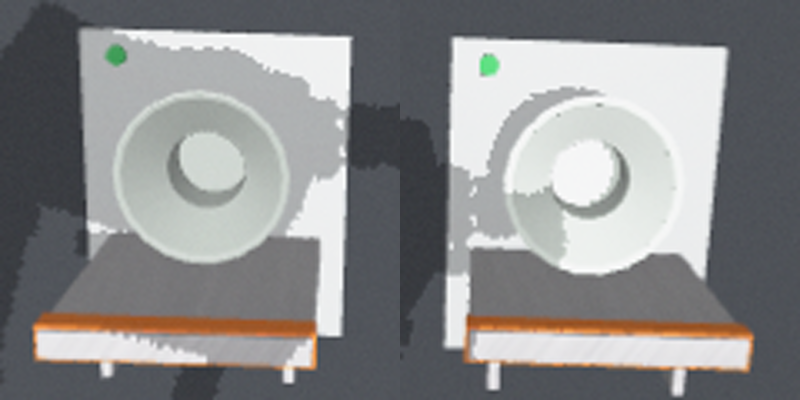

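Run:
```python
from h import *
w=[dict(np.load(n+".npz")) for n in("w1","w2")];o=[(150,110),(230,90)]
f=lambda i,p:((p[0]+.5)/3.3333-.5+o[i][0],(p[1]+.5)/3.3333-.5+o[i][1])
P={"L":[(35,330),(67,331)],"R":[(316,337),(352,338)],"rim":[(201.5,177),(195,185)],"baseTL":[(79,29),(52,37)],"baseTR":[(352,38),(327,47)]}
X={}
for k,(a,b) in P.items():
    X[k],e=tri(w,[f(0,a),f(1,b)]);print(k,X[k].round(4),round(e,4))
d=X["L"]-X["R"];d[2]=0;print(np.linalg.norm(d));d/=np.linalg.norm(d)
print("yaw",np.degrees(np.arctan2(-d[0],d[1])),"well",(X["L"]+X["R"])/2+.035*np.array([d[1],-d[0],0]))
print("rim@50",[plane(w[i],f(i,P["rim"][i]),.05).round(4) for i in(0,1)])
print("edge@120",[plane(w[i],f(i,P[k][i]),.12).round(4) for k in "LR" for i in(0,1)])
d=X["baseTL"]-X["baseTR"];print("yaw base",np.degrees(np.arctan2(-d[0],d[1])),np.linalg.norm(d))
```

```text
L [ 0.4878 -0.1548  0.1185] 0.0
R [ 0.464  -0.243   0.1174] 0.0
rim [ 0.5107 -0.2083  0.0498] 0.0
baseTL [ 0.5728 -0.1679  0.0043] 0.0002
baseTR [ 0.5436 -0.2744  0.0027] 0.0005
0.09142687218031423
yaw -15.076286136772795 well [ 0.5096746  -0.20799649  0.11795429]
rim@50 [array([ 0.5108, -0.2084,  0.05  ]), array([ 0.5107, -0.2083,  0.05  ])]
edge@120 [array([ 0.4883, -0.1553,  0.12  ]), array([ 0.4882, -0.1549,  0.12  ]), array([ 0.465 , -0.2434,  0.12  ]), array([ 0.465 , -0.2425,  0.12  ])]
yaw base -15.324527240575273 0.11041788261182185
```

>>> {"method": "drive_tool", "body": {
  "deltas": [
    {"hand": 1,"offset": [0,6,0],"angular": [0,0,4]},
    {"hand": 1,"offset": [0,12,0],"angular": [0,0,8]},
    {"hand": 1,"offset": [0,18,0],"angular": [0,0,12]},
    {"hand": 1,"offset": [0,24,0],"angular": [0,0,16]},
    {"hand": 1,"offset": [0,30,0],"angular": [0,0,20]},
    {"hand": 1,"offset": [0,34,0],"angular": [0,0,21]},
    {"hand": 1,"offset": [0,34,0],"angular": [0,0,21]},
    {"hand": 1,"offset": [0,34,0],"angular": [0,0,21]}
  ]
}}

```text
time: 3.25
tool_pos: [0.5082, 0.1763, 0.291]
tcp_rot: [3.134, 0.209, -0.001]
wrist_force: [-0.7, -0.7, -1.9]
width: 1.002
```

```bash
python3 snap.py w3
```

```text
3.25 [0.5082237  0.17630243 0.2909584 ] [ 3.13362805e+00  2.09332659e-01 -5.54442031e-04] 1.001948102450593 [-0.65951436 -0.66129722 -1.88561118]
```

>>> {"method": "drive_tool", "body": {
  "deltas": [
    {"hand": 1,"offset": [0,6,0],"angular": [0,0,0]},
    {"hand": 1,"offset": [0,10,0],"angular": [0,0,0]},
    {"hand": 1,"offset": [0,10,0],"angular": [0,0,0]},
    {"hand": 1,"offset": [0,10,0],"angular": [0,0,0]}
  ]
}}

```text
time: 3.8
tool_pos: [0.5082, 0.276, 0.2911]
tcp_rot: [3.134, 0.209, -0.0]
wrist_force: [-0.2, 0.3, -0.7]
width: 0.998
```

```bash
python3 snap.py w4
python3 - <<'E'
from h import *
I=[]
for n in("w3","w4"):
    c=dict(np.load(n+".npz"));I0=c["frame"]
    bl=max(blobs(c,"blue",20)[1],key=lambda b:b[1]);print(n,[(b[0],b[1]) for b in blobs(c,"blue",20)[1]])
    x,y=int(bl[0][0])-70,max(0,int(bl[0][1])-25);print("crop",x,y)
    I.append(cv2.resize(I0[y:y+140,x:x+100+40],(400,400),interpolation=cv2.INTER_CUBIC))
cv2.imwrite("pics/w34z.png",np.hstack(I))
E
```

```text
3.8 [0.50817651 0.27595128 0.29106127] [ 3.13361303e+00  2.08913603e-01 -3.16187020e-04] 0.9978193414404902 [-0.21958233  0.28034547 -0.68263079]
w3 [([217.8, 134.5], 698), ([105.5, 216.5], 360), ([223.7, 298.3], 207)]
crop 147 109
w4 [([313.5, 147.4], 673), ([173.4, 225.0], 340), ([286.1, 304.5], 207)]
crop 243 122
```

View pics/w34z.png

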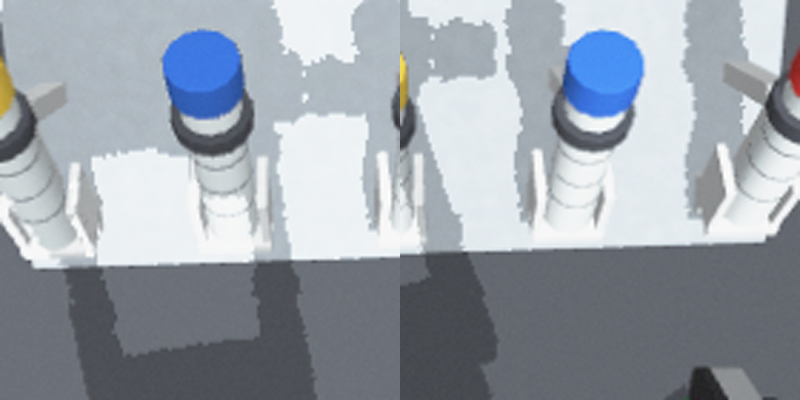

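The crops show the blue cap disc at about (203,63) in both, the ring centre at (212,114) in w3 and (193.5,113) in w4, and the tip near (232,235) in w3 and (168,228) in w4.

Run:
```python
from h import *
w=[dict(np.load(n+".npz")) for n in("w3","w4")];o=[(147,109),(243,122)];s=400/140
f=lambda i,p:((p[0]+.5)/s-.5+o[i][0],(p[1]+.5)/s-.5+o[i][1])
for k,(a,b) in {"capc":[(203,63),(203,63)],"ring":[(212,114),(193.5,113)],"tip":[(232,235),(168,228)]}.items():
    X,e=tri(w,[f(0,a),f(1,b)]);print(k,X.round(4),round(e,4),[plane(w[i],f(i,(a,b)[i]),{"capc":.118,"ring":.0932,"tip":.035}[k]).round(4) for i in(0,1)])
# rest front edge yaw: line y=266@x=35 -> y=258@x=395 in w3
for i,(a,b) in enumerate([((35,267),(395,259)),((40,249),(365,242))]):
    d=plane(w[i],f(i,a),.004)-plane(w[i],f(i,b),.004);print("rest yaw",np.degrees(np.arctan2(-d[0],d[1])))
```

```text
capc [0.5422 0.2175 0.1118] 0.0 [array([0.5431, 0.2169, 0.118 ]), array([0.543 , 0.2188, 0.118 ])]
ring [0.5205 0.2138 0.0947] 0.0005 [array([0.5207, 0.2139, 0.0932]), array([0.5197, 0.2134, 0.0932])]
tip [0.4537 0.2032 0.0388] 0.0009 [array([0.4534, 0.2033, 0.035 ]), array([0.4515, 0.2024, 0.035 ])]
rest yaw 9.001489389134328
rest yaw 8.864332578564204
```

>>> {"method": "drive_tool", "body": {
  "deltas": [
    {"hand": 1,"offset": [1.2,-6.2,-3],"angular": [0,0,1.4]},
    {"hand": 1,"offset": [1.2,-6.2,-6],"angular": [0,0,1.4]},
    {"hand": 1,"offset": [1.2,-6.2,-8],"angular": [0,0,1.4]},
    {"hand": 1,"offset": [1.2,-6.2,-12],"angular": [0,0,1.4]},
    {"hand": 1,"offset": [1.2,-6.2,-16],"angular": [0,0,1.4]},
    {"hand": 1,"offset": [1.2,-6.2,-20],"angular": [0,0,1.4]},
    {"hand": 1,"offset": [1.2,-6.2,-22],"angular": [0,0,1.4]},
    {"hand": 1,"offset": [1.2,-6.2,-22],"angular": [0,0,1.4]}
  ]
}}

```text
time: 4.85
tool_pos: [0.5182, 0.215, 0.0693]
tcp_rot: [3.131, 0.249, -0.006]
wrist_force: [-0.6, -0.8, -0.2]
width: 1.002
```

>>> {"method": "drive_tool", "body": {
  "deltas": [
    {"hand": 0.1,"offset": [0,0,0],"angular": [0,0,0]},
    {"hand": 0.1,"offset": [0,0,0],"angular": [0,0,0]},
    {"hand": 0.1,"offset": [0,0,0],"angular": [0,0,0]},
    {"hand": 0.1,"offset": [0,0,0],"angular": [0,0,0]},
    {"hand": 0.1,"offset": [0,0,0],"angular": [0,0,0]},
    {"hand": 0.1,"offset": [0,0,0],"angular": [0,0,0]},
    {"hand": 0.1,"offset": [0,0,0],"angular": [0,0,0]},
    {"hand": 0.1,"offset": [0,0,0],"angular": [0,0,0]}
  ],
  "force": 20
}}

```text
time: 5.85
tool_pos: [0.5208, 0.2159, 0.0724]
tcp_rot: [-3.131, -0.249, -0.003]
wrist_force: [0.5, -0.4, 5.5]
width: 0.359
```

>>> {"method": "drive_tool", "body": {
  "deltas": [
    {"hand": 0.1,"offset": [0,0,1],"angular": [0,0,0]},
    {"hand": 0.1,"offset": [0,0,3],"angular": [0,0,0]},
    {"hand": 0.1,"offset": [0,0,6],"angular": [0,0,0]},
    {"hand": 0.1,"offset": [0,0,9],"angular": [0,0,0]},
    {"hand": 0.1,"offset": [0,0,12],"angular": [0,0,0]},
    {"hand": 0.1,"offset": [0,0,15],"angular": [0,0,0]},
    {"hand": 0.1,"offset": [0,0,18],"angular": [0,0,0]},
    {"hand": 0.1,"offset": [0,0,18],"angular": [0,0,0]}
  ]
}}

```text
time: 6.85
tool_pos: [0.5212, 0.2162, 0.2543]
tcp_rot: [-3.13, -0.249, -0.008]
wrist_force: [0.5, -1.5, -0.2]
width: 0.364
```

```bash
python3 snap.py w5
python3 - <<'E'
from workcell import bot
import numpy as np,cv2
s=bot.read_camera("scene");np.savez("s5.npz",**s)
a=cv2.resize(cv2.imread("pics/w5.png"),(400,300));b=cv2.resize(s["frame"][130:280,190:390],(400,300),interpolation=cv2.INTER_CUBIC)
cv2.imwrite("pics/v5.png",np.hstack([a,b]))
E
```

```text
6.85 [0.52116608 0.21620025 0.2542727 ] [-3.13016162 -0.24947811 -0.00802058] 0.3638294053824656 [ 0.45829204 -1.46870637 -0.24246584]
```

View pics/v5.png

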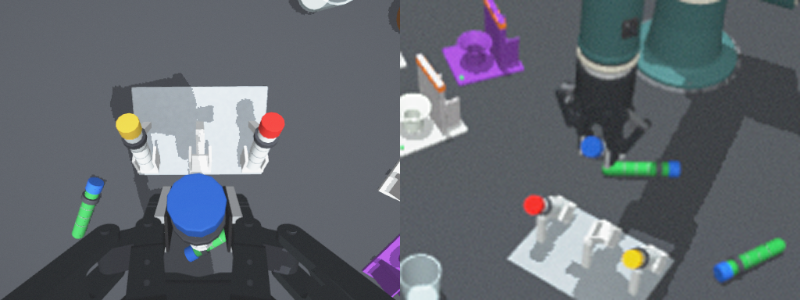

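The tube hangs in the gripper with its cap disc at wrist-crop (197,203) and scene-crop (591,147). Red and yellow are still in the rest.

Run:
```python
from h import *
w=dict(np.load("w5.npz"));s=dict(np.load("s5.npz"))
pw=max(blobs(w,"blue",200)[1],key=lambda b:b[1]);ps=[b for b in blobs(s,"blue",20)[1] if abs(b[0][0]-285)<12 and abs(b[0][1]-203)<12]
print(pw[0],ps[0][0])
X,e=tri([w,s],[pw[0],ps[0][0]]);print(X,e,"rel tcp",X-[.5212,.2162,.2543])
for th in (30,40,45,50):
    a=np.array([np.sin(np.radians(th))*.988,np.sin(np.radians(th))*.156,np.cos(np.radians(th))]);r=np.array([.5205,.2145,.276])
    print(th,proj(w,r+.035*a),proj(s,r+.035*a),proj(w,r-.095*a))
```

```text
[251.5, 261.8] [285.5, 203.0]
[0.53714413 0.21979205 0.29110445] 0.00043825729990013056 rel tcp [0.01594413 0.00359205 0.03680445]
30 [258.41667403 285.70169782] [284.85245414 198.68716444] [255.6016054  270.43191077]
40 [258.38945699 267.37884931] [283.7194144  200.73170211] [255.58249766 293.52531371]
45 [258.35732102 258.57775587] [283.19699027 201.78259081] [255.58325177 305.37027647]
50 [258.3139417  250.17787933] [282.70977656 202.84106843] [255.59122864 317.43525943]
```

>>> {"method": "drive_tool", "body": {
  "deltas": [
    {"hand": 0.1,"offset": [1,-5,0],"angular": [0,0,-3]},
    {"hand": 0.1,"offset": [2,-11,0],"angular": [0,0,-6]},
    {"hand": 0.1,"offset": [3,-17,0],"angular": [0,0,-9]},
    {"hand": 0.1,"offset": [4,-23,0],"angular": [0,0,-12]},
    {"hand": 0.1,"offset": [5,-29,0],"angular": [0,0,-15]},
    {"hand": 0.1,"offset": [6,-35,0],"angular": [0,0,-18]},
    {"hand": 0.1,"offset": [6.2,-40,0],"angular": [0,0,-21]},
    {"hand": 0.1,"offset": [6.2,-42,0],"angular": [0,0,-24.3]}
  ]
}}

```text
time: 7.95
tool_pos: [0.5803, -0.2067, 0.2484]
tcp_rot: [-3.112, 0.423, 0.007]
wrist_force: [-0.4, 0.9, 0.1]
width: 0.364
```

>>> {"method": "drive_tool", "body": {
  "deltas": [
    {"hand": 0.1,"offset": [0,-2,0],"angular": [0,0,0]},
    {"hand": 0.1,"offset": [0,-2.4,0],"angular": [0,0,0]},
    {"hand": 0.1,"offset": [0,-2.4,0],"angular": [0,0,0]},
    {"hand": 0.1,"offset": [0,-2.4,0],"angular": [0,0,0]}
  ]
}}

```text
time: 8.45
tool_pos: [0.5819, -0.2272, 0.2513]
tcp_rot: [-3.114, 0.413, -0.0]
wrist_force: [-0.6, 0.3, -0.6]
width: 0.365
```

```bash
python3 snap.py w6;  python3 - <<'E'
from workcell import bot
from h import *
s=bot.read_camera("scene");np.savez("s6.npz",**s)
f=s["frame"];bl=[(b[0],b[1]) for b in blobs(s,"blue",20)[1]];print(bl)
print([(b[0],b[1]) for b in blobs(dict(np.load("w6.npz")),"blue",200)[1]])
E
```

```text
8.45 [ 0.58193467 -0.22718238  0.25131111] [-3.11397525e+00  4.12825262e-01 -1.88461169e-04] 0.3654179795243606 [-0.60632271  0.26538971 -0.56687883]
[([311.8, 15.6], 1682), ([435.1, 51.5], 227), ([144.3, 68.3], 41), ([162.1, 136.5], 67), ([326.8, 213.9], 50), ([351.0, 265.6], 77)]
[([251.5, 262.0], 4887)]
```

>>> {"method": "drive_tool", "body": {
  "deltas": [
    {"hand": 0.1,"offset": [0,0,-4],"angular": [0,0,0]},
    {"hand": 0.1,"offset": [0,0,-8],"angular": [0,0,0]},
    {"hand": 0.1,"offset": [0,0,-10.9],"angular": [0,0,0]},
    {"hand": 0.1,"offset": [0,0,-10.9],"angular": [0,0,0]},
    {"hand": 0.1,"offset": [-1,0.3,-10.9],"angular": [0,0,0]},
    {"hand": 0.1,"offset": [-2,0.5,-10.9],"angular": [0,0,0]},
    {"hand": 0.1,"offset": [-2,0.5,-10.9],"angular": [0,0,0]}
  ]
}}

```text
time: 9.43
tool_pos: [0.5616, -0.2235, 0.1438]
tcp_rot: [3.113, -0.415, 0.003]
wrist_force: [0.6, 0.2, -1.0]
width: 0.364
```

Run:
```python
from workcell import bot
import numpy as np,cv2
s=bot.read_camera("scene");t=bot.read_camera("top");np.savez("s7.npz",**s)
a=cv2.resize(s["frame"][110:215,140:280],(400,300),interpolation=cv2.INTER_CUBIC);b=cv2.resize(t["frame"][100:220,240:400],(400,300),interpolation=cv2.INTER_CUBIC)
cv2.imwrite("pics/v7.png",np.hstack([a,b]));print(bot.read_state()["tool_pos"])
```

```text
[ 0.56213164 -0.22363877  0.14339933]
```

View pics/v7.png

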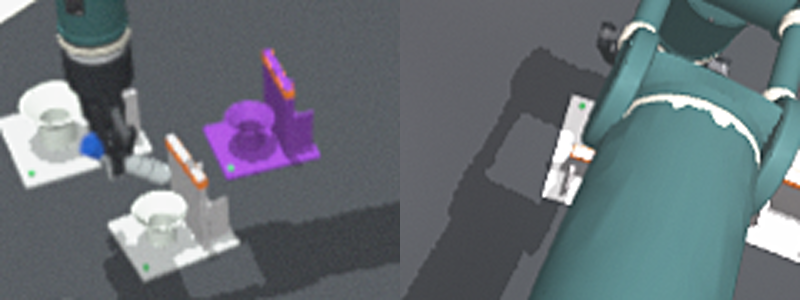

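The scene crop shows the tube still leaning, with its tip at (168,172) just short of the face of the edge plate. Now push.

>>> {"method": "drive_tool", "body": {
  "deltas": [
    {"hand": 0.1,"offset": [-0.6,0.2,0],"angular": [0,0,0]},
    {"hand": 0.1,"offset": [-1.1,0.3,0],"angular": [0,0,0]},
    {"hand": 0.1,"offset": [-1.6,0.5,0],"angular": [0,0,0]},
    {"hand": 0.1,"offset": [-2.1,0.6,0],"angular": [0,0,0]},
    {"hand": 0.1,"offset": [-2.6,0.8,0],"angular": [0,0,0]},
    {"hand": 0.1,"offset": [-3.1,0.9,0],"angular": [0,0,0]},
    {"hand": 0.1,"offset": [-3.6,1.1,0],"angular": [0,0,0]},
    {"hand": 0.1,"offset": [-4.1,1.2,0],"angular": [0,0,0]}
  ]
}}

```text
time: 10.52
tool_pos: [0.5204, -0.2112, 0.1422]
tcp_rot: [-3.114, 0.415, 0.0]
wrist_force: [0.6, -0.1, -0.2]
width: 0.362
```

Run:
```python
from workcell import bot
import numpy as np,cv2
from h import *
s=bot.read_camera("scene");w=bot.read_camera("wrist")
a=cv2.resize(s["frame"][110:215,140:280],(400,300),interpolation=cv2.INTER_CUBIC);b=cv2.resize(w["frame"],(400,300))
cv2.imwrite("pics/v8.png",np.hstack([a,b]));st=bot.read_state();print(st["tool_pos"],st["wrist_force"],st["torque"])
print([b[0] for b in blobs(w,"blue",200)[1]])
```

```text
[ 0.51999434 -0.21116499  0.14197772] [ 0.8981679  -0.96968829 -0.63113915] [-0.08277714 -0.23345528  0.0152462 ]
[[251.4, 291.1]]
```

View pics/v8.png

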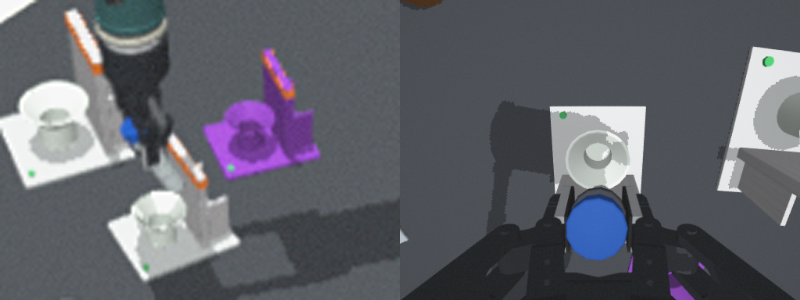

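The tube is swinging: the cap in the wrist view moved from row 262 to 291, and in the scene view the tip lies against the plate. Push on.

>>> {"method": "drive_tool", "body": {
  "deltas": [
    {"hand": 0.1,"offset": [-0.5,0.1,0],"angular": [0,0,0]},
    {"hand": 0.1,"offset": [-1.0,0.3,0],"angular": [0,0,0]},
    {"hand": 0.1,"offset": [-1.5,0.4,0],"angular": [0,0,0]},
    {"hand": 0.1,"offset": [-2.0,0.5,0],"angular": [0,0,0]},
    {"hand": 0.1,"offset": [-2.5,0.7,0],"angular": [0,0,0]},
    {"hand": 0.1,"offset": [-2.9,0.8,0],"angular": [0,0,0]},
    {"hand": 0.1,"offset": [-3.1,0.8,0],"angular": [0,0,0]},
    {"hand": 0.1,"offset": [-3.1,0.8,0],"angular": [0,0,0]}
  ]
}}

```text
time: 11.62
tool_pos: [0.4896, -0.2034, 0.1421]
tcp_rot: [-3.114, 0.415, 0.0]
wrist_force: [0.7, -0.3, -0.5]
width: 0.362
```

```bash
cat > chk.py <<'E'
from workcell import bot
import numpy as np,cv2,sys
from h import *
s=bot.read_camera("scene");w=bot.read_camera("wrist");st=bot.read_state()
a=cv2.resize(s["frame"][110:215,140:280],(400,300),interpolation=cv2.INTER_CUBIC);b=cv2.resize(w["frame"],(400,300))
cv2.imwrite(f"pics/{sys.argv[1]}.png",np.hstack([a,b]));T=st["tool_pos"];print(st["time"],T,st["wrist_force"],st["torque"])
bw=max(blobs(w,"blue",200)[1],key=lambda b:b[1],default=None);print(bw and bw[0])
x=np.array([.965,-.262,0])
for th in (0,8,15,25,45):
    a=x*np.sin(np.radians(th))+[0,0,np.cos(np.radians(th))];print(th,proj(w,T+[0,0,.02]+.035*a).round(1))
d=T[:2]-[.5102,-.2082];print("loader xy of TCP",d@x[:2],d@[.262,.965])
E
python3 chk.py v9
```

```text
11.725 [ 0.48974791 -0.20338356  0.14210427] [ 0.83386066  0.83022435 -0.87556375] [-0.06477911 -0.21951457  0.01386267]
[251.9, 311.2]
0 [253.6 331.3]
8 [253.6 319.4]
15 [253.6 307.8]
25 [253.6 290.1]
45 [253.6 254.3]
loader xy of TCP -0.020998169460019346 -0.0007105860657051696
```

>>> {"method": "drive_tool", "body": {
  "deltas": [
    {"hand": 0.1,"offset": [-0.2,0.05,0],"angular": [0,0,0]},
    {"hand": 0.1,"offset": [-0.4,0.1,0],"angular": [0,0,0]},
    {"hand": 0.1,"offset": [-0.4,0.1,0],"angular": [0,0,0]}
  ]
}}

```text
time: 12.1
tool_pos: [0.4858, -0.2024, 0.1423]
tcp_rot: [3.114, -0.415, 0.001]
wrist_force: [0.7, -0.1, -1.0]
width: 0.364
```

```bash
python3 chk.py v10
```

```text
12.2 [ 0.48588111 -0.20247644  0.14225305] [ 1.42526652 -0.34298673 -0.69000736] [-0.08743192 -0.31786515  0.01109625]
[252.0, 312.7]
0 [253.7 331.3]
8 [253.7 319.4]
15 [253.7 307.8]
25 [253.7 290.1]
45 [253.7 254.2]
loader xy of TCP -0.024967299324176743 -0.0008483174124817658
```

View pics/v10.png

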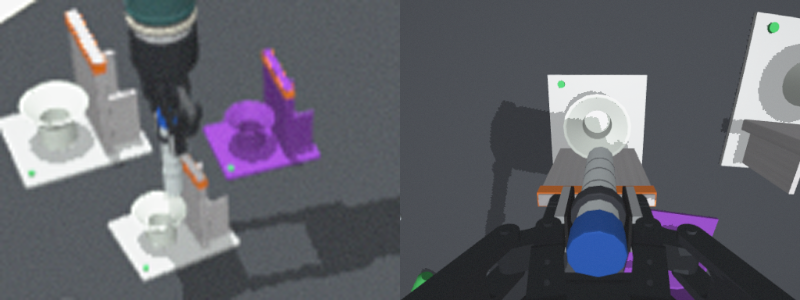

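Run:
```python
from workcell import bot
from h import *
T=bot.read_state()["tool_pos"];w=bot.read_camera("wrist");x=np.array([.965,-.262,0])
f=w["frame"];cv2.imwrite("pics/v11.png",cv2.resize(f[170:370,180:330],(600,600) if 0 else (450,600),interpolation=cv2.INTER_CUBIC))
for th in (-5,0,5,10,15):
    s,c=np.sin(np.radians(th)),np.cos(np.radians(th));a=x*s+[0,0,c];u=x*c-np.array([0,0,s])
    r=T+[0,0,.02]
    g=lambda h,k:proj(w,r+h*a+k*u).round(1)[1]
    print(th,"tip far edge",g(-.095,.008),"tip shoulder far",g(-.089,.012),"cap top near",g(.035,-.014),"cap top far",g(.035,.014),"cap bottom far",g(.017,.014),"ring far",g(0,.016))
```

```text
-5 tip far edge 181.7 tip shoulder far 179.5 cap top near 364.6 cap top far 307.9 cap bottom far 273.8 ring far 245.1
0 tip far edge 192.1 tip shoulder far 189.4 cap top near 361.5 cap top far 298.1 cap bottom far 268.7 ring far 243.4
5 tip far edge 202.5 tip shoulder far 199.4 cap top near 357.5 cap top far 288.1 cap bottom far 263.7 ring far 242.1
10 tip far edge 213.1 tip shoulder far 209.5 cap top near 352.5 cap top far 278.0 cap bottom far 258.9 ring far 241.0
15 tip far edge 223.8 tip shoulder far 219.7 cap top near 346.5 cap top far 268.0 cap bottom far 254.3 ring far 240.2
```

View pics/v11.png

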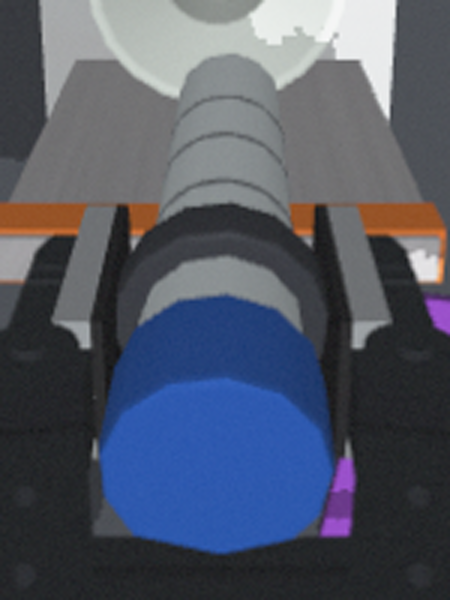

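The crop shows the tip at row 188, the cap's far edge at row 296 and its near edge at row 354. That agrees with a lean of 0° (±2°), with the tube flat on the face. Back off to the well axis and lower.

>>> {"method": "drive_tool", "body": {
  "deltas": [
    {"hand": 0.1,"offset": [0.8,-0.2,0],"angular": [0,0,0]},
    {"hand": 0.1,"offset": [1.6,-0.4,0],"angular": [0,0,0]},
    {"hand": 0.1,"offset": [2.2,-0.5,0],"angular": [0,0,0]},
    {"hand": 0.1,"offset": [2.2,-0.5,0],"angular": [0,0,0]},
    {"hand": 0.1,"offset": [2.2,-0.5,-1],"angular": [0,0,0]},
    {"hand": 0.1,"offset": [2.2,-0.5,-2],"angular": [0,0,0]},
    {"hand": 0.1,"offset": [2.2,-0.5,-2.5],"angular": [0,0,0]},
    {"hand": 0.1,"offset": [2.2,-0.5,-2.5],"angular": [0,0,0]}
  ]
}}

```text
time: 13.25
tool_pos: [0.507, -0.2071, 0.1162]
tcp_rot: [-3.113, 0.415, 0.003]
wrist_force: [-0.1, 0.9, -0.6]
width: 0.362
```

```bash
python3 chk.py v12
```

```text
13.35 [ 0.50780797 -0.20742417  0.11720277] [-0.47461438 -0.25904022 -0.51541847] [-0.00031945 -0.05368024 -0.04177545]
[251.9, 310.7]
0 [253.7 331.6]
8 [253.7 319.6]
15 [253.7 308. ]
25 [253.7 290.2]
45 [253.7 254.2]
loader xy of TCP -0.0025115805036866933 0.00012196406142646874
```

>>> {"method": "drive_tool", "body": {
  "deltas": [
    {"hand": 0.1,"offset": [0,0,-0.6],"angular": [0,0,0]},
    {"hand": 0.1,"offset": [0,0,-1.2],"angular": [0,0,0]},
    {"hand": 0.1,"offset": [0,0,-1.8],"angular": [0,0,0]},
    {"hand": 0.1,"offset": [0,0,-2.2],"angular": [0,0,0]},
    {"hand": 0.1,"offset": [0,0,-2.2],"angular": [0,0,0]}
  ]
}}

```text
time: 13.98
tool_pos: [0.5075, -0.2072, 0.0946]
tcp_rot: [-3.114, 0.415, 0.001]
wrist_force: [0.8, 0.5, -0.9]
width: 0.361
```

>>> {"method": "drive_tool", "body": {
  "deltas": [
    {"hand": 0.1,"offset": [0,0,-0.3],"angular": [0,0,0]},
    {"hand": 0.1,"offset": [0,0,-0.6],"angular": [0,0,0]},
    {"hand": 0.1,"offset": [0,0,-0.9],"angular": [0,0,0]},
    {"hand": 0.1,"offset": [0,0,-1.0],"angular": [0,0,0]},
    {"hand": 0.1,"offset": [0,0,-1.0],"angular": [0,0,0]}
  ]
}}

```text
time: 14.6
tool_pos: [0.5076, -0.2073, 0.085]
tcp_rot: [-3.114, 0.415, 0.001]
wrist_force: [0.2, 0.3, -0.5]
width: 0.362
```

Expected seating is at TCP z of about 0.081–0.082, so step down and watch the force.

>>> {"method": "drive_tool", "body": {
  "deltas": [
    {"hand": 0.1,"offset": [0,0,-0.1],"angular": [0,0,0]},
    {"hand": 0.1,"offset": [0,0,-0.2],"angular": [0,0,0]},
    {"hand": 0.1,"offset": [0,0,-0.2],"angular": [0,0,0]}
  ]
}}

```text
time: 14.98
tool_pos: [0.5077, -0.2074, 0.0831]
tcp_rot: [3.114, -0.415, -0.0]
wrist_force: [1.3, 0.7, -0.8]
width: 0.366
```

>>> {"method": "drive_tool", "body": {
  "deltas": [
    {"hand": 0.1,"offset": [0,0,-0.1],"angular": [0,0,0]},
    {"hand": 0.1,"offset": [0,0,-0.2],"angular": [0,0,0]},
    {"hand": 0.1,"offset": [0,0,-0.2],"angular": [0,0,0]}
  ]
}}

```text
time: 15.35
tool_pos: [0.509, -0.2079, 0.0826]
tcp_rot: [3.113, -0.415, 0.004]
wrist_force: [0.6, 0.9, 6.0]
width: 0.362
```

```bash
python3 chk.py v13
```

```text
15.45 [ 0.50896416 -0.20789217  0.0825882 ] [0.31679107 1.05525861 6.07506419] [ 0.18197146 -0.11649373 -0.00223955]
[252.1, 311.4]
0 [253.7 331.1]
8 [253.7 319.2]
15 [253.7 307.6]
25 [253.7 289.8]
45 [253.7 254. ]
loader xy of TCP -0.001273238973992697 -2.673646264697201e-05
```

Contact came at 6 N at the expected height. Release and rise.

>>> {"method": "drive_tool", "body": {
  "deltas": [
    {"hand": 0.5,"offset": [0,0,0.1],"angular": [0,0,0]},
    {"hand": 0.8,"offset": [0,0,0.1],"angular": [0,0,0]},
    {"hand": 0.8,"offset": [0,0,0.1],"angular": [0,0,0]},
    {"hand": 0.8,"offset": [0,0,0.1],"angular": [0,0,0]},
    {"hand": 0.8,"offset": [0,0,0.1],"angular": [0,0,0]},
    {"hand": 0.8,"offset": [0,0,0.1],"angular": [0,0,0]}
  ]
}}

```text
time: 16.2
tool_pos: [0.5077, -0.2074, 0.0822]
tcp_rot: [3.114, -0.415, -0.0]
wrist_force: [-0.3, -0.5, 1.1]
width: 0.805
```

>>> {"method": "drive_tool", "body": {
  "deltas": [
    {"hand": 0.8,"offset": [0,0,2],"angular": [0,0,0]},
    {"hand": 0.8,"offset": [0,0,5],"angular": [0,0,0]},
    {"hand": 0.8,"offset": [0,0,9],"angular": [0,0,0]},
    {"hand": 0.8,"offset": [0,0,14],"angular": [0,0,0]},
    {"hand": 0.8,"offset": [0,0,18],"angular": [0,0,0]},
    {"hand": 0.8,"offset": [0,0,20],"angular": [0,0,0]},
    {"hand": 0.8,"offset": [0,0,20],"angular": [0,0,0]},
    {"hand": 0.8,"offset": [0,0,20],"angular": [0,0,0]}
  ]
}}

```text
time: 17.2
tool_pos: [0.5068, -0.207, 0.2799]
tcp_rot: [-3.113, 0.415, 0.005]
wrist_force: [-0.2, 0.7, -0.8]
width: 0.801
```

```bash
python3 snap.py w9
python3 - <<'E'
from workcell import bot
from h import *
w=dict(np.load("w9.npz"));s=bot.read_camera("scene")
a=cv2.resize(s["frame"][140:290,160:360],(400,300),interpolation=cv2.INTER_CUBIC)
cv2.imwrite("pics/v14.png",np.hstack([a,cv2.resize(w["frame"],(400,300))]))
pw=[b[0] for b in blobs(w,"blue",100)[1]];ps=[(b[0],b[1]) for b in blobs(s,"blue",15)[1]];print(pw,ps)
for z in(.129,.138):print([plane(w,p,z).round(4) for p in pw])
s0=dict(np.load("scene0.npz"))
for k in("red","yellow"):print(k,[[b[0] for b in blobs(c,k,20)[1] if b[0][1]>200] for c in(s0,s)])
E
```

```text
17.2 [ 0.5067703  -0.20695685  0.27986753] [-3.11303824  0.41515827  0.00527323] 0.8006846257093915 [-0.19755078  0.73911217 -0.81314439]
[[253.2, 171.0]] [([312.0, 15.8], 1652), ([441.8, 54.3], 199), ([157.6, 69.1], 328), ([193.5, 166.2], 59), ([327.0, 213.8], 50), ([350.9, 265.5], 76)]
[array([ 0.5104, -0.2075,  0.129 ])]
[array([ 0.5127, -0.2082,  0.138 ])]
red [[], []]
yellow [[[306.1, 259.0]], [[306.1, 259.0]]]
```

View pics/v14.png

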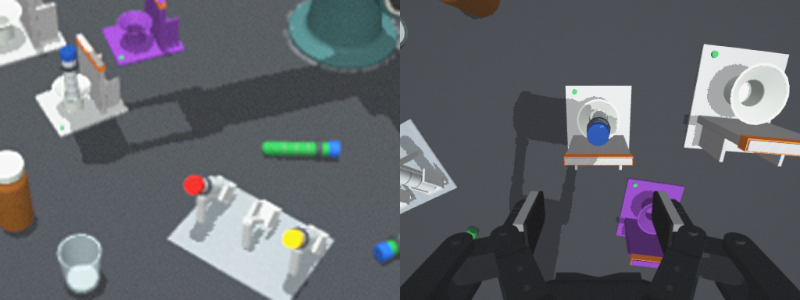

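The pictures show the tube standing upright in the well, with its cap at wrist px (253,171) and scene px (193.5,166). Red and yellow lie in the rest and the gripper is clear.

Run:
```python
from workcell import bot
from h import *
w=dict(np.load("w9.npz"));s=bot.read_camera("scene")
print(tri([w,s],[(253.2,171.0),(193.5,166.2)]))
print(bot.finish_job())
```

```text
(array([ 0.5095296 , -0.20719481,  0.12902801]), np.float64(0.0008980887854340894))
the job is handed in; nothing more can be done
None
```

The blue-capped tube is standing in the small white loader's well, released, and the job is handed in; it reported no verdict. I gripped the tube by its ring and lifted it from 45°. I pushed its tip against the edge until it was upright to about 2° by the wrist view, then lowered it until it met 6 N at the expected height. I then let go and rose clear, at about 17 s of the 51 s allowed.

**Last checks:**
- **Position:** the cap, seen from two views, is within about 1.5 mm of the measured well axis. Its height is 129 mm, which fits a seated tube.
- **Other tubes:** the yellow cap has not moved in the scene image. For the red tube my colour mask found nothing, in the first picture or the last, so I only judged by eye that it is still in its lane.
- **Not measured:** I did not see the tip-to-edge contact force directly. The wrist force stayed near its noise level during the push, so the swing itself is the evidence that the tip was pressed against the edge.

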